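# Sort marble blanks into the mosaic trays

## Robot

A 6-joint arm with a two-finger parallel gripper is mounted at the origin on the work surface. World frame = base frame: x ahead of the robot, y to its left, z up, the work surface at z = 0. Lengths are in m, angles in rad, forces in N, time in s.
With the tool pointing down it reaches from about 0.425 to 1.125 m from the base axis. Payload 14.9 kg.
Tool frame: the origin (TCP) lies at the very end of the fingers, on their centre line; the grasp point (between the pads) lies 19 mm behind it; z points along the fingers, y is the line along which they close (so a half turn about z gives the same grasp; the last joint's range is limited). The gripper opens to 91 mm and grips with 3 to 60 N. Pads are 32 mm wide; open, the fingers measure 118 mm over their backs; the gripper's body (76 mm by 178 mm) begins 60 mm behind the grasp point.
Start: joints at [-1.166, 0.379, 1.734, -0, 1.028, -0.033], TCP at [0.297, -0.634, 0.214] pointing down, gripper open.
Joint ranges: [-2.77, 2.77], [-0.74, 2.19], [0, 2.66], [-1.06, 4.2], [0.31, 2.87], [-3.08, 3.08]. Speed limits (rad/s): [1.89, 1.89, 2.39, 3.14, 3.14, 3.14].

## Interface

Orientations are given as a unit quaternion [x, y, z, w].
In Python, from station import bot gives the robot as it stands.
- The arm moves only by the shell command python3 -m handwheel 'ROWS' [OPENING] [FORCE]. ROWS is JSON, one flat list of numbers, 6 for each row, row after row: the shift along the tool's x, y, z in cm, then the turn, a rotation vector about the tool's x, y, z in degrees. In form: [x, y, z, wx, wy, wz, x, y, z, wx, wy, wz, ...]. A call has 1 to 10 rows; each row is the pose to reach, as a shift and turn from the pose commanded when the call began, along the tool's axes at that moment; what a row does not reach only later rows make up. A row lasts 1/8 s, in which the tool goes at most 62.5 mm and 10.7 degrees, less where a joint would pass 70% of its speed; a pose out of reach is approached as far as the arm can. A call with a gripper value outside its range is refused whole. OPENING is the opening, from 0 (shut) to 1 (fully open), set as the call begins (- or left out, the last holds). The fingers move at their own pace and stop on an object; FORCE is the grip in N (left out, the last holds). Time passes only in rows, so rows that repeat a pose let the fingers close. It gives the time, the measured TCP pose, the force, the opening and the grip force at its end, in the units of the state.
- bot.get_obs(): the state, without advancing time (a new reading comes with each control period).
- bot.grab_frame(name): name is "scene" or "top" or "wrist"; returns a dict with "img" (420x560x3 uint8, red, green, blue), "K" (3x3 intrinsics, pixels), "rvec" (rotation vector, rad) and "tvec" (3), from world to camera coordinates, as OpenCV has them. Camera axes: x right, y down, z forward; pixel columns grow to the right and rows downward; lengths in m; the calibration is good to about 2 mm. A picture is of the moment at which its call begins. There is no depth.
- bot.hand_in(): hands the job in; it is judged then, once.
The state is a dict: "time_s": time; "joints": joint angles; "qvel": joint speeds; "effort": joint torques, N m; "position": TCP position; "ee_rot": TCP orientation; "contact_force": force on the tool from outside, world axes, zero at the start; "torque": the same for the moment, N m; "finger_gap": finger opening in m; "grip_force": force on a finger pad.
Only numpy, scipy, OpenCV 4.12 (cv2) and the standard library are available. Lean on these libraries where they do the work, as an engineer would, in place of code of your own. Each camera call takes 0.05 s, during which the arm holds its last target. There are 200 camera calls.

## Task

Sort the five loose marble blanks into the trays by shape, whatever their size: each tray shows the shape it is for by the sample glued on its ledge (square, round, or long stick). Set every blank down flat on the floor of its tray, the same way up as it lay and not on top of another; do not drop them from a height, and leave the two three-cornered offcuts where they lie.

Things in the scene. Friction and masses are not known exactly. Their poses are not given: they have to be found in the camera images.
- big_square_mid (a point): big square block, 44 x 44 mm and 30 mm tall, about 160 g, of pale marble, loose, standing free on the table at the start; this point is its centre, half-way up; z up, x and y square to its sides
- small_square_mid (a point): small square block, 30 x 30 mm and 26 mm tall, about 60 g, of pale marble, loose, standing free on the table at the start; this point is its centre, half-way up; z up, x and y square to its sides
- big_round_mid (a point): big round disc, 46 mm across and 26 mm tall, about 120 g, of pale marble, loose, standing free on the table at the start; this point is its centre, half-way up; z up along its axis
- small_round_mid (a point): small round disc, 30 mm across and 28 mm tall, about 50 g, of pale marble, loose, standing free on the table at the start; this point is its centre, half-way up; z up along its axis
- stick_mid (a point): long square stick, 90 mm long (its x), 24 mm wide (its y) and 24 mm tall, about 140 g, of pale marble, loose, standing free on the table at the start; this point is its centre, half-way up
- tray_square: fixed plywood tray, outside 137 (x) by 162 (y) mm, inside 125 by 150, rim 30 high, floor 6 thick. Origin: on the table, under the middle of the floor; z up, x towards its ledge: solid wood, 30 high, x +68 to +120 mm, with a 10 mm thick sample glued on top at x +95: a square of 34 mm. The square tray, for both square blocks.
- tray_round: fixed plywood tray, outside 137 (x) by 162 (y) mm, inside 125 by 150, rim 30 high, floor 6 thick. Origin: on the table, under the middle of the floor; z up, x towards its ledge: solid wood, 30 high, x +68 to +120 mm, with a 10 mm thick sample glued on top at x +95: a disc 36 mm across. The round tray, for both round discs.
- tray_stick: fixed plywood tray, outside 137 (x) by 162 (y) mm, inside 125 by 150, rim 30 high, floor 6 thick. Origin: on the table, under the middle of the floor; z up, x towards its ledge: solid wood, 30 high, x +68 to +120 mm, with a 10 mm thick sample glued on top at x +95: a stick 84 mm long and 20 mm wide. The stick tray, for the stick.
- offcut_a_mid (a point): loose three-cornered marble offcut, about 40 mm across, 17 mm tall, with sloping sides, between the robot and the blanks; to be left alone; this point is half-way up its middle
- offcut_b_mid (a point): another such offcut, a little smaller, also to be left alone; this point is half-way up its middle
Not all that is in view belongs to the job. What is shaped like the part that bears big_square_mid but orange is not meant. What is shaped like the part that bears big_round_mid but brown is not meant.

How it is judged:
By the outcome, as a careful person would: the job done as asked, in the order asked, and still so for the second after the job is handed in, with the robot touching nothing.
It also fails if it takes over 128 s, if anything falls off the work surface, if the arm or the gripper's body presses on something with over 40 N, if the wrist force passes 120 N, or if a joint passes its speed limit or range.

## Working session

There is one attempt and no reset: what is moved stays moved. The work goes in short steps, Python scripts to look and compute and a shell command to move; the robot and the scene stay as the last step left them, time stands still between calls to the robot, and variables do not carry over. Pictures are saved under pics/ and viewed, at most 14 in all, crops included, and the job is handed in when it is done.

```bash
mkdir -p pics; python3 - <<'E'
from station import bot
import cv2
for n in ("scene","top"):
    f=bot.grab_frame(n); cv2.imwrite(f"pics/{n}0.png",cv2.resize(f["img"][:,:,::-1],(800,600),interpolation=cv2.INTER_CUBIC))
    print(n,f["K"],f["rvec"],f["tvec"])
print(bot.get_obs())
E
```

```text
scene [[385.72165469   0.         281.47959182]
 [  0.         385.72165469 209.5437684 ]
 [  0.           0.           1.        ]] [ 0.68304195  2.49769468 -1.33557232] [ 0.41350004 -0.10476265  1.05033215]
top [[389.69549856   0.         281.9112375 ]
 [  0.         389.69549856 212.12434671]
 [  0.           0.           1.        ]] [ 2.22580697 -2.16186791  0.05417751] [-0.02335825  0.47867875  0.89809087]
{'time_s': 0.1, 'joints': array([-1.16628358e+00,  3.79356083e-01,  1.73472232e+00, -5.97631090e-07,
        1.02847149e+00, -3.32797678e-02]), 'qvel': array([-0.00030808, -0.00099027, -0.00147475,  0.0012208 ,  0.00082069,
        0.00068975]), 'effort': array([ 1.35529153e-03, -7.65032530e+01, -4.35294592e+01,  6.52102078e-02,
        3.98364617e-02,  1.20128036e-06]), 'position': array([ 0.29662902, -0.63365842,  0.2133539 ]), 'ee_rot': array([ 9.76137579e-01,  2.17152477e-01, -8.85819966e-05, -4.70351491e-04]), 'contact_force': array([-0.55621952, -1.13986209,  0.37123039]), 'torque': array([ 0.06268082,  0.00784806, -0.08783176]), 'grip_force': 0.0, 'finger_gap': 0.091364658267119}
```

View pics/top0.png

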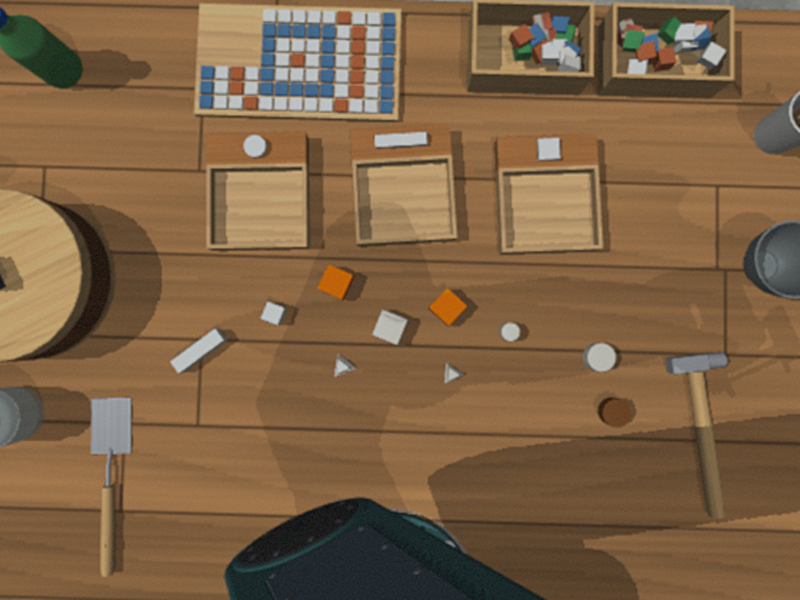

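View pics/scene0.png

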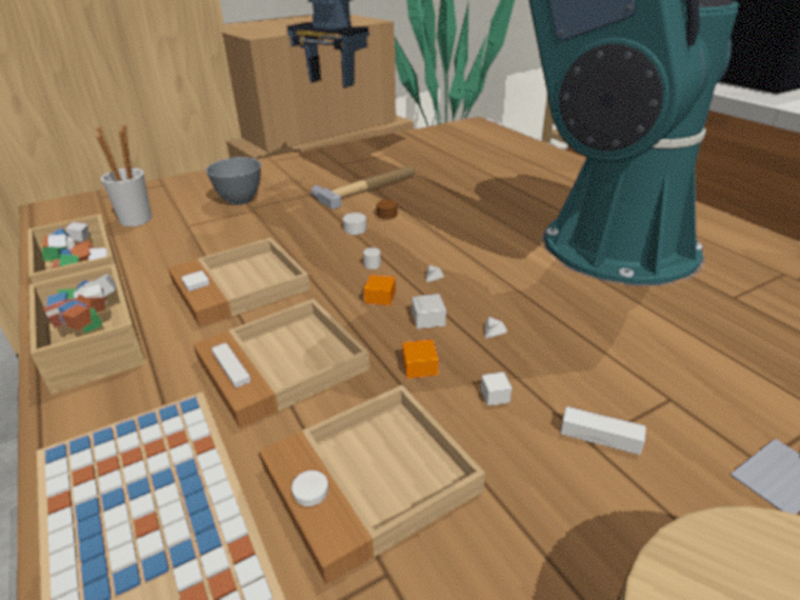

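Top view (800x600): trays round (258,205), stick (405,200) and square (550,210). Blanks: stick (199,350), small square (273,312), big square (390,327), small round (511,331), big round (601,357). The orange cubes, the brown disc and the two offcuts are not part of the job. I'll enlarge both views next.

```bash
python3 - <<'E'
from station import bot
import cv2,numpy as np
def tile(img,cs,k,name):
    o=[]
    for (u,v) in cs:
        c=img[v-25:v+25,u-33:u+33,::-1]; o.append(cv2.resize(c,(264,200),interpolation=cv2.INTER_CUBIC))
    while len(o)%3:o.append(o[0]*0)
    cv2.imwrite(name,np.vstack([np.hstack(o[i:i+3]) for i in range(0,len(o),3)]))
t=bot.grab_frame("top")["img"]; s=bot.grab_frame("scene")["img"]
# tiles scale x4; tile origin=(u-33,v-25)
tile(t,[(139,245),(191,218),(273,229),(358,232),(421,250)],4,"pics/t1.png")
tile(s,[(422,301),(347,272),(300,218),(260,181),(248,157)],4,"pics/s1.png")
E
```

```text
(no output)
```

View pics/t1.png

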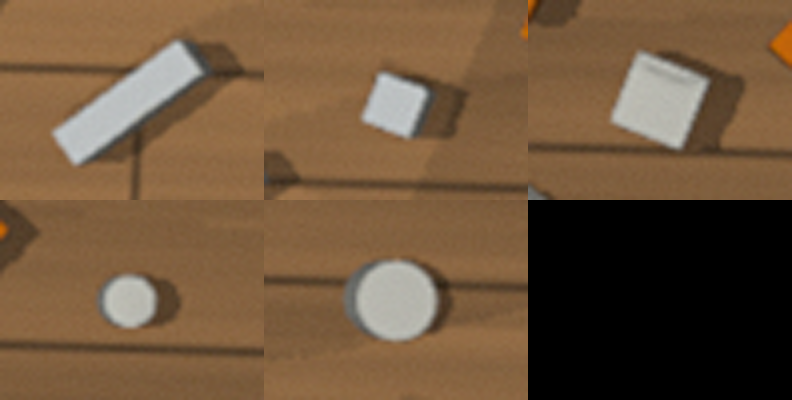

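View pics/s1.png

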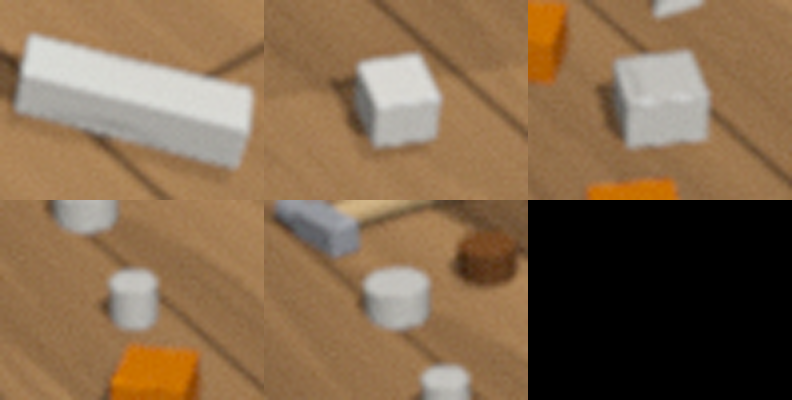

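Top tiles (4x): every blank stands clear, with its top face sharp. Stick corners are (183,40), (206,71), (77,165), (53,131), and the squares and discs sit near the tile centres. The scene tiles show the same top faces. Now I'll triangulate.

```bash
cat >h.py <<'E'
from station import bot
import cv2,numpy as np
def P(f): return f["K"]@np.hstack([cv2.Rodrigues(f["rvec"])[0],np.reshape(f["tvec"],(3,1))])
def tri(a,b,pa,pb):
    X=cv2.triangulatePoints(P(a),P(b),np.float64(pa).T,np.float64(pb).T); return (X[:3]/X[3]).T
def plane(f,p,z):
    M=P(f); H=np.c_[M[:,0],M[:,1],M[:,2]*z+M[:,3]]
    return cv2.perspectiveTransform(np.float64(p).reshape(-1,1,2),np.linalg.inv(H)).reshape(-1,2)
E
python3 - <<'E'
from h import *
np.set_printoptions(precision=4,suppress=True)
T=bot.grab_frame("top");S=bot.grab_frame("scene")
f4=lambda p,c:(np.float64(p)+.5)/4-.5+np.float64(c)-[33,25]
f8=lambda p:np.float64(p)*.7
tc=[(139,245),(191,218),(273,229),(358,232),(421,250)]
sc=[(422,301),(347,272),(300,218),(260,181),(248,157)]
st=[(183,40),(206,71),(77,165),(53,131)];ss=[(116,71),(163,88),(147,137),(97,121)];bs=[(111,51),(181,80),(155,150),(83,120)]
m=lambda q:np.mean(q,0)
tp=[f4(p,c) for p,c in zip([m(st),m(ss),m(bs),(130,101),(133.5,100.5)],tc)]
sp=[f4(p,c) for p,c in zip([(138,81),(133,80),(131,77),(133.5,83),(133,85)],sc)]
print("blanks tri\n",tri(T,S,tp,sp))
hs=[.024,.026,.030,.028,.026]
print("plane",[plane(T,p,h)[0] for p,h in zip(tp,hs)])
for n,q,c,h in(("stick",st,tc[0],.024),("ss",ss,tc[1],.026),("bs",bs,tc[2],.03)):
    X=plane(T,f4(q,c),h); d=np.roll(X,-1,0)-X
    print(n,np.hypot(*d.T),np.degrees(np.arctan2(d[:,1],d[:,0])))
R=[(604,248),(502,253),(457,239),(358,245),(307,247),(208,249)]
Q=[(270,240),(308,277),(315,302),(367,353),(403,392),(482,475)]
print("rims",tri(T,S,f8(R),f8(Q)))
for n,q in(("round",[(207,167),(307,165),(307,247),(208,249)]),("stick",[(353,160),(452,156),(457,239),(358,245)]),("square",[(498,171),(598,168),(604,248),(502,253)])):
    X=plane(T,f8(q),.03);d=np.roll(X,-1,0)-X; print(n,X.mean(0),np.hypot(*d.T),np.degrees(np.arctan2(d[:,1],d[:,0])))
print("samples",plane(T,f8([(255,146),(401,140),(549,149)]),.04))
print("offcuts, orange",plane(T,f8([(343,366),(453,373),(336,281),(449,306)]),.015))
E
```

```text
blanks tri
 [[ 0.3912  0.3213  0.0215]
 [ 0.4565  0.2015  0.0249]
 [ 0.439   0.0109  0.0289]
 [ 0.4369 -0.1826  0.0259]
 [ 0.4001 -0.3306  0.0226]]
plane [array([0.3932, 0.3187]), array([0.4572, 0.2007]), array([0.4397, 0.0104]), array([ 0.4381, -0.1829]), array([ 0.4015, -0.3301])]
stick [0.0224 0.0908 0.024  0.0903] [-141.0787  128.0151   37.8345  -53.0485]
ss [0.0289 0.0295 0.0303 0.0307] [-108.1555  164.1758   74.0041  -18.4765]
bs [0.0434 0.0426 0.0445 0.0425] [-110.8329  161.2723   69.1093  -20.3063]
rims [[ 0.5761 -0.3332  0.0218]
 [ 0.5643 -0.1681  0.0221]
 [ 0.5839 -0.0939  0.0213]
 [ 0.5708  0.0658  0.0243]
 [ 0.5648  0.1505  0.0174]
 [ 0.5575  0.3095  0.0228]]
round [0.6273 0.2305] [0.1626 0.1341 0.1597 0.1342] [ -87.1935 -177.8181   92.823     3.4036]
stick [ 0.6456 -0.0082] [0.1611 0.1361 0.16   0.1394] [ -86.0083 -175.1941   95.1499    5.2537]
square [ 0.636  -0.2439] [0.1624 0.1309 0.1646 0.134 ] [ -86.6125 -175.1352   94.4819    3.92  ]
samples [[ 0.7239  0.2356]
 [ 0.7404  0.001 ]
 [ 0.7325 -0.2374]]
offcuts, orange [[ 0.374   0.0844]
 [ 0.3679 -0.0941]
 [ 0.5119  0.1007]
 [ 0.4764 -0.0849]]
```

```bash
cat >>h.py <<'E'
from scipy.spatial.transform import Rotation as Ro
def plan(*tg):
    "targets (x,y,z,phi deg of finger line); prints row cm/deg for each, each from the one before"
    o=bot.get_obs(); p=o["position"]; R=Ro.from_quat(o["ee_rot"])
    for x,y,z,phi in tg:
        b=[]
        for ph in(phi,phi+180):
            a=np.radians(ph); ty=np.array([np.cos(a),np.sin(a),0]); tz=np.array([0,0,-1.])
            G=Ro.from_matrix(np.c_[np.cross(ty,tz),ty,tz]); b.append(((R.inv()*G).as_rotvec(degrees=True),G,ph))
        w,G,ph=min(b,key=lambda t:np.linalg.norm(t[0])); d=R.inv().apply(np.array([x,y,z])-p)*100
        j6=(np.degrees(np.arctan2(y,x))-ph+180)%360-180
        print(np.round(d,2),np.round(w,1),"rows>=%.1f"%max(np.linalg.norm(d)/6.25,np.linalg.norm(w)/10.7),"j6~%.0f"%j6)
        p,R=np.array([x,y,z]),G
E
python3 - <<'E'
from h import *
plan((.4015,-.330,.1,-65),(.4015,-.330,.004,-65),(.4015,-.330,.1,-65),(.5975,.229,.1,-87),(.5975,.229,.011,-87))
E
```

```text
[ 22.37 -23.07  11.38] [-0.  -0.   0.1] rows>=5.5 j6~26
[0.  0.  9.6] [0. 0. 0.] rows>=1.5 j6~26
[ 0.   0.  -9.6] [0. 0. 0.] rows>=1.5 j6~26
[ 41.39 -42.38   0.  ] [ 0.  0. 22.] rows>=9.5 j6~108
[0.  0.  8.9] [0. 0. 0.] rows>=1.4 j6~108
```

```bash
python3 -m handwheel '[5,-5.2,2.5,0,0,0, 9,-9.3,4.5,0,0,0, 13,-13.4,6.5,0,0,0, 17,-17.5,8.5,0,0,0, 20,-20.6,10.2,0,0,0, 22.4,-23.1,11.4,0,0,0, 22.4,-23.1,11.4,0,0,0, 22.4,-23.1,11.4,0,0,0]' 1 25
python3 - <<'E'
from h import *
f=bot.grab_frame("wrist"); cv2.imwrite("pics/w1.png",f["img"][:,:,::-1])
print(cv2.projectPoints(np.float64([[.4015,-.33,.026]]),f["rvec"],f["tvec"],f["K"],None)[0])
plan((.4015,-.330,.004,-65))
E
```

```text
time_s: 1.3
position: [0.402, -0.3304, 0.1003]
ee_rot: [0.976, 0.217, 0.0, 0.0]
contact_force: [0.3, 0.3, 0.8]
finger_gap: 0.0914
grip_force: 0.0
[[[276.68377604 224.74000976]]]
[-0.01 -0.09  9.64] [ 0.1 -0.   0.1] rows>=1.5 j6~26
```

View pics/w1.png

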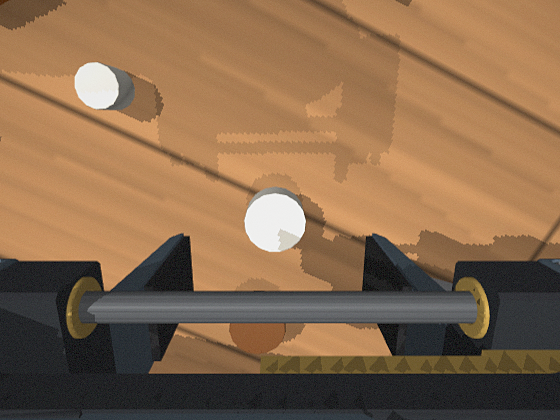

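Wrist view: the big disc's top centre is at (275,220), against a predicted (277,225), so the measurement holds to about 2 mm. The fingers are clear of the brown disc at (258,330).

```bash
python3 -m handwheel '[0,-0.1,4,0,0,0, 0,-0.1,7,0,0,0, 0,-0.1,8.6,0,0,0, 0,-0.1,9.3,0,0,0, 0,-0.1,9.6,0,0,0, 0,-0.1,9.6,0,0,0]' 1 25
python3 -m handwheel '[0,0,0,0,0,0,0,0,0,0,0,0,0,0,0,0,0,0,0,0,0,0,0,0,0,0,0,0,0,0,0,0,0,0,0,0]' 0 25
python3 -m handwheel '[0,0,-1,0,0,0, 0,0,-3,0,0,0, 0,0,-6,0,0,0, 0,0,-8.5,0,0,0, 0,0,-9.6,0,0,0, 0,0,-9.6,0,0,0]'
python3 -c "
from h import *
plan((.5975,.229,.1,-87),(.5975,.229,.011,-87))"
```

```text
time_s: 2.1
position: [0.4016, -0.3293, 0.0045]
ee_rot: [0.976, 0.217, 0.0, 0.0]
contact_force: [1.1, 0.2, -0.3]
finger_gap: 0.0912
grip_force: 0.0
time_s: 2.85
position: [0.4013, -0.3289, 0.0039]
ee_rot: [0.976, 0.217, -0.0, -0.0]
contact_force: [-0.0, 0.3, 1.2]
finger_gap: 0.0456
grip_force: 25.0
time_s: 3.6
position: [0.4015, -0.3291, 0.1005]
ee_rot: [0.976, 0.217, 0.0, 0.0]
contact_force: [-0.5, 0.2, -1.3]
finger_gap: 0.0454
grip_force: 25.0
[ 4.141e+01 -4.224e+01  2.000e-02] [ 0.1 -0.  22.1] rows>=9.5 j6~108
[0.  0.  8.9] [0. 0. 0.] rows>=1.4 j6~108
```

```bash
python3 -m handwheel '[2,-2,0,0,0,2, 6,-6.1,0,0,0,5, 10,-10.2,0,0,0,8, 14.2,-14.5,0,0,0,11, 18.4,-18.8,0,0,0,14, 22.6,-23.1,0,0,0,17, 26.8,-27.4,0,0,0,20, 31,-31.7,0,0,0,22, 34,-34.7,0,0,0,22, 36,-36.7,0,0,0,22]'
python3 -c "
from h import *
plan((.5975,.229,.1,-87),(.5975,.229,.011,-87))"
```

```text
time_s: 4.85
position: [0.5715, 0.158, 0.0986]
ee_rot: [1.0, 0.028, -0.001, 0.0]
contact_force: [-0.2, -0.0, -1.7]
finger_gap: 0.045
grip_force: 25.0
[ 2.99 -6.95 -0.15] [0.  0.1 0.2] rows>=1.2 j6~108
[0.  0.  8.9] [0. 0. 0.] rows>=1.4 j6~108
```

```bash
python3 -m handwheel '[1,-2.5,0,0,0,0, 2.2,-5,0,0,0,0, 3,-7,0,0,0,0, 3,-7,0,0,0,0, 3,-7,0,0,0,0]'
python3 - <<'E'
from h import *
f=bot.grab_frame("wrist"); im=f["img"][:,:,::-1].copy()
c=np.array([.6273,.2305]);a=np.radians(3);ex=np.array([np.cos(a),np.sin(a)]);ey=np.array([-ex[1],ex[0]])
pts=[[*(c+sx*.0625*ex+sy*.075*ey),.03] for sx,sy in((1,1),(1,-1),(-1,-1),(-1,1))]
q=cv2.projectPoints(np.float64(pts),f["rvec"],f["tvec"],f["K"],None)[0]
cv2.polylines(im,[q.astype(int)],True,(0,255,0),1); cv2.imwrite("pics/w2.png",im)
plan((.5975,.229,.011,-87))
E
```

```text
time_s: 5.48
position: [0.5975, 0.2272, 0.0996]
ee_rot: [1.0, 0.027, -0.0, 0.0]
contact_force: [-0.1, -0.1, -1.1]
finger_gap: 0.0454
grip_force: 25.0
[ 0.01 -0.2   8.87] [0.  0.  0.1] rows>=1.4 j6~108
```

View pics/w2.png

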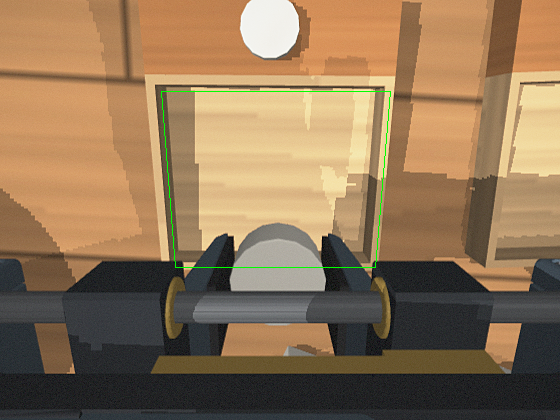

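Wrist view: the tray's inner far edge is at row 86, against a predicted 91. The near rim, around row 250-265, is unclear, so I'll enlarge it.

```bash
python3 - <<'E'
import cv2
im=cv2.imread("pics/w2.png"); cv2.imwrite("pics/w2c.png",cv2.resize(im[205:285,130:430],(800,213),interpolation=cv2.INTER_CUBIC))
E
```

```text
(no output)
```

View pics/w2c.png

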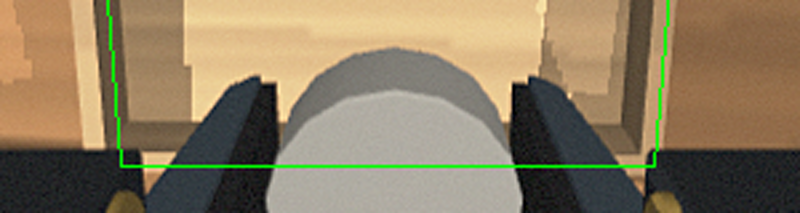

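```bash
python3 -m handwheel '[0.5,-0.5,1,0,0,0, 0.5,-0.5,3.5,0,0,0, 0.5,-0.5,6,0,0,0, 0.5,-0.5,7.6,0,0,0, 0.5,-0.5,8.3,0,0,0, 0.5,-0.5,8.6,0,0,0, 0.5,-0.5,8.8,0,0,0, 0.5,-0.5,8.9,0,0,0, 0.5,-0.5,8.9,0,0,0]'
```

```text
time_s: 6.65
position: [0.6029, 0.2329, 0.0113]
ee_rot: [1.0, 0.027, 0.0, -0.0]
contact_force: [-0.6, -0.8, -2.2]
finger_gap: 0.0451
grip_force: 25.0
```

```bash
python3 -m handwheel '[0,0,0.05,0,0,0,0,0,0.1,0,0,0,0,0,0.1,0,0,0]'
python3 -m handwheel '[0,0,0,0,0,0,0,0,0,0,0,0,0,0,0,0,0,0,0,0,0,0,0,0]' 0.75
python3 -m handwheel '[0,0,-0.5,0,0,0, 0,0,-3,0,0,0, 0,0,-7,0,0,0, 0,0,-9,0,0,0, 0,0,-9,0,0,0]'
python3 -c "
from h import *
plan((.4381,-.1829,.1,-87),(.4381,-.1829,.004,-87),(.664,.2355,.1,-87))
plan((.4572,.2007,.1,73.5),(.4572,.2007,.004,73.5),(.670,-.240,.1,-86))
plan((.3932,.3187,.1,-52.5))"
```

```text
time_s: 7.02
position: [0.6027, 0.2329, 0.01]
ee_rot: [1.0, 0.027, 0.0, -0.0]
contact_force: [0.7, -0.7, -0.1]
finger_gap: 0.0455
grip_force: 25.0
time_s: 7.52
position: [0.6027, 0.2329, 0.0099]
ee_rot: [1.0, 0.027, -0.0, 0.0]
contact_force: [-0.3, 0.4, 1.4]
finger_gap: 0.0684
grip_force: 0.0
time_s: 8.15
position: [0.6034, 0.2332, 0.1012]
ee_rot: [1.0, 0.027, 0.001, -0.0]
contact_force: [-0.3, -0.3, -0.2]
finger_gap: 0.0688
grip_force: 0.0
[-18.75  40.66   0.05] [-0.  -0.1  0.1] rows>=7.2 j6~64
[0.  0.  9.6] [0. 0. 0.] rows>=1.5 j6~64
[ 24.75 -40.6   -9.6 ] [0. 0. 0.] rows>=7.8 j6~107
[-14.78   2.46   0.08] [-0.1 -0.1 19.6] rows>=2.4 j6~130
[0.  0.  9.6] [0. 0. 0.] rows>=1.5 j6~130
[32.92 36.21 -9.6 ] [  0.    0.  -20.5] rows>=8.0 j6~66
[-20.53  -9.67   0.08] [  0.   -0.1 -34.4] rows>=3.6 j6~92
```

```bash
python3 -m handwheel '[-3,0.5,0,0,0,5, -8,1.3,0,0,0,12, -12.5,2.1,0,0,0,18, -14.8,2.5,0.1,0,0,19.6, -14.8,2.5,0.1,0,0,19.6, -14.8,2.5,0.1,0,0,19.6]' 0.8
python3 - <<'E'
from h import *
f=bot.grab_frame("wrist"); im=f["img"][:,:,::-1].copy()
q=cv2.projectPoints(np.float64([[.4572,.2007,.026]]),f["rvec"],f["tvec"],f["K"],None)[0][0,0]
cv2.drawMarker(im,tuple(q.astype(int).tolist()),(0,0,255),0,12); cv2.imwrite("pics/w3.png",im)
plan((.4572,.2007,.004,73.5))
E
```

```text
time_s: 8.9
position: [0.4571, 0.2002, 0.0986]
ee_rot: [0.99, -0.143, 0.0, -0.0]
contact_force: [1.4, -0.3, 0.7]
finger_gap: 0.0731
grip_force: 0.0
[-0.02 -0.05  9.47] [-0. -0.  0.] rows>=1.5 j6~130
```

View pics/w3.png

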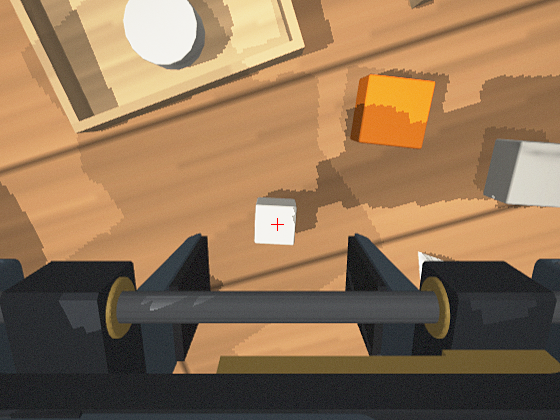

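Wrist view: the small square's top centre is at (275,224), right on the prediction (277,224), and its sides are square to the fingers. The big disc lies flat in its tray.

```bash
python3 -m handwheel '[0,0,4,0,0,0, 0,0,7,0,0,0, 0,0,8.6,0,0,0, 0,0,9.2,0,0,0, 0,0,9.5,0,0,0, 0,0,9.5,0,0,0]'
python3 -m handwheel '[0,0,0,0,0,0,0,0,0,0,0,0,0,0,0,0,0,0,0,0,0,0,0,0,0,0,0,0,0,0,0,0,0,0,0,0]' 0 20
python3 -m handwheel '[0,0,-1,0,0,0, 0,0,-3,0,0,0, 0,0,-6,0,0,0, 0,0,-8.5,0,0,0, 0,0,-9.6,0,0,0, 0,0,-9.6,0,0,0]'
python3 -c "
from h import *
plan((.57,.0,.1,-86),(.670,-.240,.1,-86),(.670,-.240,.01,-86))"
```

```text
time_s: 9.7
position: [0.4567, 0.2001, 0.0045]
ee_rot: [0.99, -0.144, 0.0, -0.0]
contact_force: [0.8, -0.9, 0.3]
finger_gap: 0.0728
grip_force: 0.0
time_s: 10.45
position: [0.4562, 0.2, 0.004]
ee_rot: [0.99, -0.144, 0.0, -0.0]
contact_force: [0.2, -0.6, 1.7]
finger_gap: 0.0298
grip_force: 20.0
time_s: 11.2
position: [0.4565, 0.2, 0.1004]
ee_rot: [0.99, -0.144, 0.001, -0.0]
contact_force: [-0.2, -0.1, -1.5]
finger_gap: 0.0298
grip_force: 20.0
[16.57 15.95  0.05] [ -0.   -0.1 -20.5] rows>=3.7 j6~86
[ 8.3  24.64  0.  ] [0. 0. 0.] rows>=4.2 j6~66
[0. 0. 9.] [0. 0. 0.] rows>=1.4 j6~66
```

```bash
python3 -m handwheel '[2,2,0,0,0,-4, 6,5.8,0,0,0,-9, 10,9.6,0,0,0,-14, 14,13.4,0,0,0,-18, 16.6,16,0,0,0,-20.5, 16.6,16,0,0,0,-20.5]'
python3 -m handwheel '[1,3,0,0,0,0, 3,9,0,0,0,0, 5,15,0,0,0,0, 7,20.5,0,0,0,0, 8.3,24.6,0,0,0,0, 8.3,24.6,0,0,0,0, 8.3,24.6,0,0,0,0]'
cat >>h.py <<'E'
def tray(c,deg,name):
    f=bot.grab_frame("wrist"); im=f["img"][:,:,::-1].copy()
    c=np.array(c);a=np.radians(deg);ex=np.array([np.cos(a),np.sin(a)]);ey=np.array([-ex[1],ex[0]])
    pts=[[*(c+sx*.0625*ex+sy*.075*ey),.03] for sx,sy in((1,1),(1,-1),(-1,-1),(-1,1))]
    q=cv2.projectPoints(np.float64(pts),f["rvec"],f["tvec"],f["K"],None)[0]
    cv2.polylines(im,[q.astype(int)],True,(0,255,0),1); cv2.imwrite(name,im)
E
python3 -c "
from h import *
tray((.639,-.241),4.1,'pics/w4.png')
plan((.670,-.240,.0105,-86))"
```

```text
time_s: 11.95
position: [0.5703, -0.0025, 0.0987]
ee_rot: [0.999, 0.034, -0.001, -0.0]
contact_force: [-0.9, 0.1, -0.5]
finger_gap: 0.0298
grip_force: 20.0
time_s: 12.82
position: [0.6689, -0.2389, 0.0987]
ee_rot: [0.999, 0.035, -0.001, -0.001]
contact_force: [-0.8, -0.3, -1.5]
finger_gap: 0.0298
grip_force: 20.0
[0.11 0.15 8.85] [-0.1  0.1  0. ] rows>=1.4 j6~66
```

View pics/w4.png

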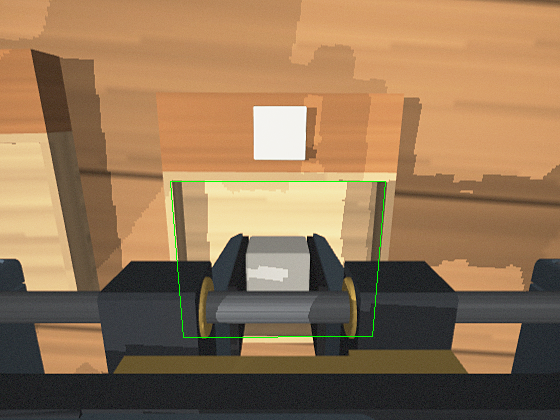

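The overlay sits on the square tray's inner rim (far edge at row 181, sides at 173 and 386). The held block is centred between them, so I'll set it down.

```bash
python3 -m handwheel '[0.1,0,1,0,0,0, 0.1,0,3.5,0,0,0, 0.1,0,6,0,0,0, 0.1,0,7.6,0,0,0, 0.1,0,8.3,0,0,0, 0.1,0,8.6,0,0,0, 0.1,0,8.8,0,0,0, 0.1,0,8.9,0,0,0, 0.1,0,8.9,0,0,0, 0.1,0,8.9,0,0,0]'
```

```text
time_s: 14.12
position: [0.6709, -0.2403, 0.0112]
ee_rot: [0.999, 0.035, 0.0, 0.0]
contact_force: [0.1, -0.2, -1.8]
finger_gap: 0.0298
grip_force: 20.0
```

```bash
python3 -m handwheel '[0,0,0.05,0,0,0,0,0,0.1,0,0,0,0,0,0.1,0,0,0]'
python3 -m handwheel '[0,0,0,0,0,0,0,0,0,0,0,0,0,0,0,0,0,0,0,0,0,0,0,0]' 0.65
python3 -m handwheel '[0,0,-0.5,0,0,0, 0,0,-3,0,0,0, 0,0,-7,0,0,0, 0,0,-9,0,0,0, 0,0,-9,0,0,0]'
python3 -c "
from h import *
plan((.4381,-.1829,.1,-86),(.4381,-.1829,.004,-86),(.4381,-.1829,.1,-86),(.6,0,.1,-87),(.664,.2355,.1,-87))"
```

```text
time_s: 14.5
position: [0.6708, -0.2402, 0.01]
ee_rot: [0.999, 0.035, 0.0, 0.0]
contact_force: [-1.2, 1.3, 1.0]
finger_gap: 0.03
grip_force: 20.0
time_s: 15.0
position: [0.6708, -0.2402, 0.0099]
ee_rot: [0.999, 0.035, -0.0, -0.0]
contact_force: [-0.9, 0.6, 0.0]
finger_gap: 0.059
grip_force: 0.0
time_s: 15.62
position: [0.6718, -0.2406, 0.1022]
ee_rot: [0.999, 0.035, 0.002, 0.001]
contact_force: [-0.5, -0.2, -0.0]
finger_gap: 0.0592
grip_force: 0.0
[-22.91  -7.38   0.14] [ 0.1 -0.2 -0. ] rows>=3.9 j6~63
[0.  0.  9.6] [0. 0. 0.] rows>=1.5 j6~63
[ 0.   0.  -9.6] [0. 0. 0.] rows>=1.5 j6~63
[ 17.43 -17.12   0.  ] [0. 0. 1.] rows>=3.9 j6~87
[  7.62 -23.18   0.  ] [0. 0. 0.] rows>=3.9 j6~107
```

```bash
python3 -m handwheel '[-3,-1,0,0,0,0, -8,-2.6,0,0,0,0, -13.5,-4.3,0,0,0,0, -19,-6.1,0,0,0,0, -22,-7.1,0,0,0,0, -22.9,-7.4,0,0,0,0, -22.9,-7.4,0,0,0,0, -22.9,-7.4,0,0,0,0]' 0.85
python3 -c "
from h import *
plan((.4381,-.1829,.004,-86))"
python3 -m handwheel '[0,0,4,0,0,0, 0,0,7,0,0,0, 0,0,8.6,0,0,0, 0,0,9.2,0,0,0, 0,0,9.5,0,0,0, 0,0,9.6,0,0,0, 0,0,9.6,0,0,0]'
python3 -m handwheel '[0,0,0,0,0,0,0,0,0,0,0,0,0,0,0,0,0,0,0,0,0,0,0,0,0,0,0,0,0,0,0,0,0,0,0,0]' 0 20
python3 -m handwheel '[0,0,-1,0,0,0, 0,0,-3,0,0,0, 0,0,-6,0,0,0, 0,0,-8.5,0,0,0, 0,0,-9.6,0,0,0, 0,0,-9.6,0,0,0, 0,0,-9.6,0,0,0]'
python3 -c "
from h import *
plan((.6,0,.1,-87),(.664,.2355,.1,-87))"
```

```text
time_s: 16.62
position: [0.4384, -0.1827, 0.1]
ee_rot: [0.999, 0.035, 0.0, 0.0]
contact_force: [-0.0, 0.6, 0.9]
finger_gap: 0.0777
grip_force: 0.0
[-0.04  0.01  9.6 ] [ 0. -0. -0.] rows>=1.5 j6~63
time_s: 17.5
position: [0.4375, -0.1825, 0.0045]
ee_rot: [0.999, 0.035, 0.0, 0.0]
contact_force: [0.9, 0.1, 0.3]
finger_gap: 0.0772
grip_force: 0.0
time_s: 18.25
position: [0.4372, -0.1823, 0.0039]
ee_rot: [0.999, 0.035, -0.0, -0.0]
contact_force: [0.4, -0.7, 0.3]
finger_gap: 0.0296
grip_force: 20.0
time_s: 19.12
position: [0.4367, -0.1821, 0.0992]
ee_rot: [0.999, 0.035, -0.0, -0.0]
contact_force: [0.2, -0.5, -1.1]
finger_gap: 0.0294
grip_force: 20.0
[ 17.55 -17.03  -0.09] [-0.   0.1  1. ] rows>=3.9 j6~87
[  7.62 -23.18   0.  ] [0. 0. 0.] rows>=3.9 j6~107
```

```bash
python3 -m handwheel '[2,-2,0,0,0,0, 6,-5.8,0,0,0,1, 10,-9.7,0,0,0,1, 14,-13.7,0,0,0,1, 16.6,-16.2,0,0,0,1, 17.5,-17.1,0,0,0,1, 17.5,-17.1,0,0,0,1]'
python3 -m handwheel '[1,-3,0,0,0,0, 3,-8.5,0,0,0,0, 5,-14.5,0,0,0,0, 6.6,-19.8,0,0,0,0, 7.3,-22.3,0,0,0,0, 7.6,-23.2,0,0,0,0, 7.6,-23.2,0,0,0,0, 7.6,-23.2,0,0,0,0]'
python3 -c "
from h import *
plan((.664,.2355,.010,-87))"
```

```text
time_s: 20.0
position: [0.5993, 0.0005, 0.099]
ee_rot: [1.0, 0.026, -0.001, -0.0]
contact_force: [-0.0, -0.5, -0.1]
finger_gap: 0.0297
grip_force: 20.0
time_s: 21.0
position: [0.6635, 0.2345, 0.0999]
ee_rot: [1.0, 0.025, -0.0, 0.0]
contact_force: [-0.1, -0.4, -0.6]
finger_gap: 0.0295
grip_force: 20.0
[ 0.06 -0.1   8.99] [ 0.   0.  -0.1] rows>=1.4 j6~107
```

```bash
python3 -m handwheel '[0.1,-0.1,1,0,0,0, 0.1,-0.1,3.5,0,0,0, 0.1,-0.1,6,0,0,0, 0.1,-0.1,7.6,0,0,0, 0.1,-0.1,8.3,0,0,0, 0.1,-0.1,8.6,0,0,0, 0.1,-0.1,8.8,0,0,0, 0.1,-0.1,8.9,0,0,0, 0.1,-0.1,8.95,0,0,0, 0.1,-0.1,9,0,0,0]'
python3 -m handwheel '[0,0,0,0,0,0,0,0,0,0,0,0,0,0,0,0,0,0]'
python3 -m handwheel '[0,0,0,0,0,0,0,0,0,0,0,0,0,0,0,0,0,0,0,0,0,0,0,0]' 0.65
python3 -m handwheel '[0,0,-0.5,0,0,0, 0,0,-3,0,0,0, 0,0,-7,0,0,0, 0,0,-9,0,0,0, 0,0,-9,0,0,0, 0,0,-9,0,0,0]'
python3 -c "
from h import *
plan((.3932,.3187,.1,-52.5),(.3932,.3187,.004,-52.5))"
```

```text
time_s: 22.25
position: [0.6648, 0.2372, 0.0101]
ee_rot: [1.0, 0.026, 0.0, -0.0]
contact_force: [1.0, 0.1, -0.9]
finger_gap: 0.0294
grip_force: 20.0
time_s: 22.62
position: [0.6647, 0.2371, 0.01]
ee_rot: [1.0, 0.026, 0.0, -0.0]
contact_force: [-0.3, 0.2, -0.9]
finger_gap: 0.0297
grip_force: 20.0
time_s: 23.12
position: [0.6646, 0.2371, 0.0099]
ee_rot: [1.0, 0.026, 0.0, -0.0]
contact_force: [-0.3, -0.6, -0.1]
finger_gap: 0.0588
grip_force: 0.0
time_s: 23.88
position: [0.664, 0.2369, 0.099]
ee_rot: [1.0, 0.026, -0.001, 0.0]
contact_force: [0.3, 0.9, -0.6]
finger_gap: 0.0592
grip_force: 0.0
[-26.62  -9.58  -0.08] [ -0.    0.1 -34.5] rows>=4.5 j6~92
[0.  0.  9.6] [0. 0. 0.] rows>=1.5 j6~92
```

```bash
python3 -c "
from h import *
plan((.3925,.3197,.1,37.5),(.3925,.3197,.004,37.5),(.58,.06,.1,5),(.6485,-.0055,.1,5))"
```

```text
[-26.68  -9.68  -0.08] [ 0.   0.1 55.5] rows>=5.2 j6~-178
[0.  0.  9.6] [0. 0. 0.] rows>=1.5 j6~-178
[32.02  0.93 -9.6 ] [ 0.   0.  32.5] rows>=5.4 j6~-179
[ 7.12 -6.25  0.  ] [0. 0. 0.] rows>=1.5 j6~175
```

```bash
python3 -m handwheel '[-2,-0.8,0,0,0,-6, -6,-2.2,0,0,0,-15, -10,-3.6,0,0,0,-25, -14,-5,0,0,0,-35, -18,-6.4,0,0,0,-45, -21,-7.6,0,0,0,-55, -24,-8.6,0,0,0,-65, -26,-9.4,0,0,0,-72, -26.7,-9.7,0,0,0,-78, -26.7,-9.7,0,0,0,-80]' 0.65
python3 -m handwheel '[0,0,0,0,0,-10, 0,0,0,0,0,-20, 0,0,0,0,0,-30, 0,0,0,0,0,-38, 0,0,0,0,0,-43, 0,0,0,0,0,-44.5, 0,0,0,0,0,-44.5, 0,0,0,0,0,-44.5]'
python3 - <<'E'
from h import *
f=bot.grab_frame("wrist"); im=f["img"][:,:,::-1].copy()
q=cv2.projectPoints(np.float64([[.3925,.3197,.024]]),f["rvec"],f["tvec"],f["K"],None)[0][0,0]
cv2.drawMarker(im,tuple(q.astype(int).tolist()),(0,0,255),0,12); cv2.imwrite("pics/w5.png",im)
plan((.3925,.3197,.004,37.5)); print(bot.get_obs()["joints"])
E
```

```text
time_s: 25.12
position: [0.392, 0.3198, 0.099]
ee_rot: [0.748, 0.663, -0.001, -0.0]
contact_force: [0.0, -0.0, 0.5]
finger_gap: 0.0591
grip_force: 0.0
time_s: 26.12
position: [0.393, 0.32, 0.0998]
ee_rot: [0.443, 0.896, -0.0, -0.0]
contact_force: [-0.4, 0.7, -0.1]
finger_gap: 0.0593
grip_force: 0.0
[ 0.   -0.06  9.58] [-0.  -0.  -0.1] rows>=1.5 j6~2
[ 6.37462333e-01  2.57570459e-01  2.16622734e+00  1.48591114e-05
  7.17932236e-01 -1.54934832e-02]
```

View pics/w5.png

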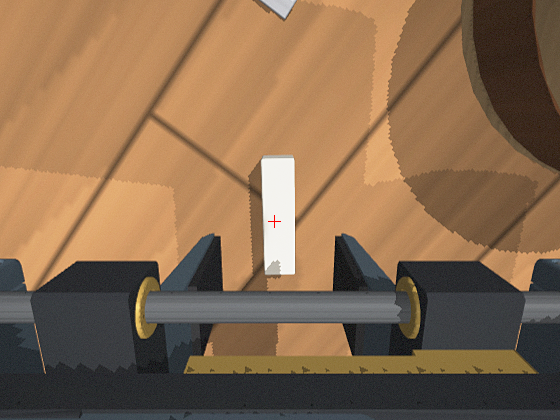

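Wrist view: the stick's top face spans (264..296, 157..275), so its centre is near (279,216), against the mark at (274,221). I'll shift about 3 mm along both tool x and y. It lies square to the fingers, and the wooden stump is clear.

```bash
python3 -m handwheel '[0.3,0.3,4,0,0,0, 0.3,0.3,7,0,0,0, 0.3,0.3,8.6,0,0,0, 0.3,0.3,9.2,0,0,0, 0.3,0.3,9.5,0,0,0, 0.3,0.3,9.6,0,0,0, 0.3,0.3,9.6,0,0,0]'
python3 -m handwheel '[0,0,0,0,0,0,0,0,0,0,0,0,0,0,0,0,0,0,0,0,0,0,0,0,0,0,0,0,0,0,0,0,0,0,0,0]' 0 35
python3 -m handwheel '[0,0,-1,0,0,0, 0,0,-3,0,0,0, 0,0,-6,0,0,0, 0,0,-8.5,0,0,0, 0,0,-9.6,0,0,0, 0,0,-9.6,0,0,0, 0,0,-9.6,0,0,0]'
python3 -c "
from h import *
plan((.58,.06,.1,5),(.6485,-.0055,.1,5))"
```

```text
time_s: 27.05
position: [0.3938, 0.3245, 0.0045]
ee_rot: [0.442, 0.897, 0.0, 0.0]
contact_force: [-1.0, 0.7, -1.1]
finger_gap: 0.0595
grip_force: 0.0
time_s: 27.8
position: [0.3934, 0.3242, 0.0039]
ee_rot: [0.442, 0.897, -0.0, -0.0]
contact_force: [-0.3, -1.0, 2.2]
finger_gap: 0.024
grip_force: 35.0
time_s: 28.68
position: [0.3931, 0.324, 0.0992]
ee_rot: [0.442, 0.897, -0.0, -0.0]
contact_force: [-0.6, -0.8, -1.5]
finger_gap: 0.0236
grip_force: 35.0
[-32.32  -1.24  -0.08] [-0.1  0.  32.5] rows>=5.2 j6~1
[-7.12  6.25  0.  ] [0. 0. 0.] rows>=1.5 j6~-5
```

```bash
python3 -m handwheel '[-2,0,0,0,0,4, -6,-0.2,0,0,0,9, -11,-0.4,0,0,0,14, -16,-0.6,0,0,0,19, -21,-0.8,0,0,0,24, -26,-1,0,0,0,29, -30,-1.1,0,0,0,32, -32.3,-1.2,0,0,0,32.5, -32.3,-1.2,0,0,0,32.5, -32.3,-1.2,0,0,0,32.5]'
python3 -m handwheel '[-2,1.8,0,0,0,0, -5,4.4,0,0,0,0, -7.1,6.3,0,0,0,0, -7.1,6.3,0,0,0,0, -7.1,6.3,0,0,0,0]'
python3 -c "
from h import *
tray((.6485,-.0055),5,'pics/w6.png')
plan((.6485,-.0055,.010,5))"
```

```text
time_s: 29.92
position: [0.5796, 0.0614, 0.0994]
ee_rot: [0.675, 0.738, -0.0, -0.0]
contact_force: [0.5, -0.6, -1.5]
finger_gap: 0.0234
grip_force: 35.0
time_s: 30.55
position: [0.6491, -0.0042, 0.0997]
ee_rot: [0.676, 0.737, -0.0, -0.0]
contact_force: [-0.4, 0.2, -0.8]
finger_gap: 0.0238
grip_force: 35.0
[-0.14 -0.05  8.97] [-0. -0.  0.] rows>=1.4 j6~-5
```

View pics/w6.png

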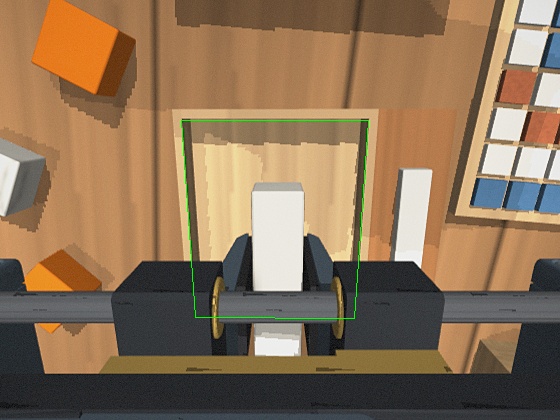

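The overlay matches the stick tray (left 182, right 369, far edge 119). The stick is centred and parallel to the sides, so I'll lower it.

```bash
python3 -m handwheel '[-0.1,0,1,0,0,0, -0.1,0,3.5,0,0,0, -0.1,0,6,0,0,0, -0.1,0,7.6,0,0,0, -0.1,0,8.3,0,0,0, -0.1,0,8.6,0,0,0, -0.1,0,8.8,0,0,0, -0.1,0,8.9,0,0,0, -0.1,0,8.95,0,0,0, -0.1,0,9,0,0,0]'
python3 -m handwheel '[0,0,0,0,0,0,0,0,0,0,0,0,0,0,0,0,0,0]'
python3 -m handwheel '[0,0,0,0,0,0,0,0,0,0,0,0,0,0,0,0,0,0,0,0,0,0,0,0]' 0.55
python3 -m handwheel '[0,0,-0.5,0,0,0, 0,0,-3,0,0,0, 0,0,-7,0,0,0, 0,0,-9,0,0,0, 0,0,-9,0,0,0, 0,0,-9,0,0,0]'
python3 -c "
from h import *
plan((.4397,.0104,.1,-20),(.4397,.0104,.004,-20),(.57,-.1,.1,-60),(.611,-.243,.1,-86))"
```

```text
time_s: 31.85
position: [0.6497, -0.0056, 0.0101]
ee_rot: [0.676, 0.737, 0.0, 0.0]
contact_force: [0.9, -0.3, -1.2]
finger_gap: 0.0241
grip_force: 35.0
time_s: 32.22
position: [0.6496, -0.0056, 0.01]
ee_rot: [0.676, 0.737, 0.0, 0.0]
contact_force: [0.6, 0.7, -0.9]
finger_gap: 0.0238
grip_force: 35.0
time_s: 32.72
position: [0.6496, -0.0056, 0.01]
ee_rot: [0.676, 0.737, 0.0, 0.0]
contact_force: [-0.2, -0.4, 0.3]
finger_gap: 0.0504
grip_force: 0.0
time_s: 33.48
position: [0.6488, -0.0055, 0.0987]
ee_rot: [0.676, 0.737, -0.0, -0.001]
contact_force: [0.3, -0.4, -0.1]
finger_gap: 0.0499
grip_force: 0.0
[  3.4 -20.7  -0.1] [-0.1  0.  25. ] rows>=3.4 j6~21
[0.  0.  9.6] [0. 0. 0.] rows>=1.5 j6~21
[-5.92 16.02 -9.6 ] [ 0.  0. 40.] rows>=3.7 j6~50
[-3.6  14.43  0.  ] [ 0.  0. 26.] rows>=2.4 j6~64
```

```bash
python3 -m handwheel '[0.4,-2,0,0,0,4, 1.2,-7,0,0,0,10, 2.1,-12.5,0,0,0,16, 2.8,-17,0,0,0,21, 3.3,-20,0,0,0,25, 3.4,-20.7,0,0,0,25, 3.4,-20.7,0,0,0,25, 3.4,-20.7,0,0,0,25]' 1
python3 - <<'E'
from h import *
f=bot.grab_frame("wrist"); im=f["img"][:,:,::-1].copy()
q=cv2.projectPoints(np.float64([[.4397,.0104,.030]]),f["rvec"],f["tvec"],f["K"],None)[0][0,0]
cv2.drawMarker(im,tuple(q.astype(int).tolist()),(0,0,255),0,12); cv2.imwrite("pics/w7.png",im)
plan((.4397,.0104,.004,-20))
E
```

```text
time_s: 34.48
position: [0.4416, 0.0103, 0.0999]
ee_rot: [0.819, 0.574, 0.0, 0.0]
contact_force: [0.6, 0.8, -0.1]
finger_gap: 0.0914
grip_force: 0.0
[-0.05 -0.18  9.59] [ 0. -0.  0.] rows>=1.5 j6~21
```

View pics/w7.png

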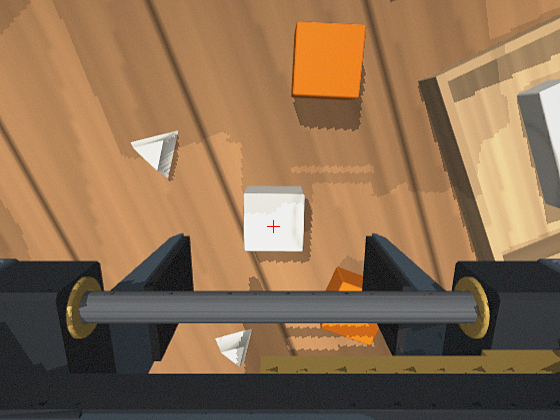

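Wrist view: the big square's top centre is at (274,220), against the mark at (273,226), and its sides are square to the fingers. The offcuts and the orange cubes are clear of both fingers.

```bash
python3 -m handwheel '[0.2,-0.2,4,0,0,0, 0.2,-0.2,7,0,0,0, 0.2,-0.2,8.6,0,0,0, 0.2,-0.2,9.2,0,0,0, 0.2,-0.2,9.5,0,0,0, 0.2,-0.2,9.6,0,0,0, 0.2,-0.2,9.6,0,0,0]'
python3 -m handwheel '[0,0,0,0,0,0,0,0,0,0,0,0,0,0,0,0,0,0,0,0,0,0,0,0,0,0,0,0,0,0,0,0,0,0,0,0]' 0 35
python3 -m handwheel '[0,0,-1,0,0,0, 0,0,-3,0,0,0, 0,0,-6,0,0,0, 0,0,-8.5,0,0,0, 0,0,-9.6,0,0,0, 0,0,-9.6,0,0,0, 0,0,-9.6,0,0,0]'
python3 -c "
from h import *
plan((.57,-.1,.1,-60),(.611,-.243,.1,-86))"
```

```text
time_s: 35.4
position: [0.4396, 0.0129, 0.0044]
ee_rot: [0.819, 0.573, 0.0, 0.0]
contact_force: [-0.0, -0.1, 0.4]
finger_gap: 0.0916
grip_force: 0.0
time_s: 36.15
position: [0.4392, 0.0129, 0.0039]
ee_rot: [0.819, 0.573, -0.0, -0.0]
contact_force: [0.4, -0.1, 0.6]
finger_gap: 0.0438
grip_force: 35.0
time_s: 37.02
position: [0.4387, 0.0129, 0.0992]
ee_rot: [0.819, 0.573, -0.0, -0.0]
contact_force: [-0.5, 0.0, -1.5]
finger_gap: 0.0435
grip_force: 35.0
[-6.11 16.2  -0.09] [-0.1  0.  40. ] rows>=3.7 j6~50
[-3.6  14.43  0.  ] [ 0.  0. 26.] rows>=2.4 j6~64
```

```bash
python3 -m handwheel '[-1,2,0,0,0,5, -2,5,0,0,0,13, -3.2,8.4,0,0,0,21, -4.4,11.6,0,0,0,29, -5.4,14.4,0,0,0,36, -6.1,16.1,0,0,0,40, -6.1,16.1,0,0,0,40]'
python3 -m handwheel '[-0.6,2,0,0,0,4, -1.5,6,0,0,0,12, -2.6,10.4,0,0,0,20, -3.4,13.4,0,0,0,25, -3.6,14.4,0,0,0,26, -3.6,14.4,0,0,0,26, -3.6,14.4,0,0,0,26]'
python3 -c "
from h import *
plan((.611,-.243,.010,-86))"
```

```text
time_s: 37.9
position: [0.5696, -0.1, 0.0987]
ee_rot: [0.966, 0.258, -0.001, -0.0]
contact_force: [-0.6, -0.6, -1.1]
finger_gap: 0.0438
grip_force: 35.0
time_s: 38.78
position: [0.6098, -0.241, 0.0996]
ee_rot: [0.999, 0.036, -0.0, -0.0]
contact_force: [-0.3, -0.3, -1.6]
finger_gap: 0.0439
grip_force: 35.0
[0.11 0.22 8.96] [-0.   0.   0.1] rows>=1.4 j6~64
```

```bash
python3 -m handwheel '[0,0.1,1,0,0,0, 0,0.1,3.5,0,0,0, 0,0.1,6,0,0,0, 0,0.1,7.6,0,0,0, 0,0.1,8.3,0,0,0, 0,0.1,8.6,0,0,0, 0,0.1,8.8,0,0,0, 0,0.1,8.9,0,0,0, 0,0.1,8.95,0,0,0, 0,0.1,9,0,0,0]'
python3 -m handwheel '[0,0,0,0,0,0,0,0,0,0,0,0,0,0,0,0,0,0]'
python3 -m handwheel '[0,0,0,0,0,0,0,0,0,0,0,0,0,0,0,0,0,0,0,0,0,0,0,0]' 0.75
python3 -m handwheel '[0,0,-0.5,0,0,0, 0,0,-3,0,0,0, 0,0,-7,0,0,0, 0,0,-10,0,0,0, -4,0,-14,0,0,0, -9,0,-15,0,0,0, -14,0,-15,0,0,0, -18,0,-15,0,0,0, -20,0,-15,0,0,0, -20,0,-15,0,0,0]'
python3 - <<'E'
from h import *
f=bot.grab_frame("top")["img"][75:285,100:460,::-1]; cv2.imwrite("pics/t9.png",cv2.resize(f,(800,467),interpolation=cv2.INTER_CUBIC))
E
```

```text
time_s: 40.02
position: [0.6106, -0.2433, 0.0101]
ee_rot: [0.999, 0.035, 0.0, 0.0]
contact_force: [-0.2, 0.2, -0.7]
finger_gap: 0.0439
grip_force: 35.0
time_s: 40.4
position: [0.6105, -0.2433, 0.0099]
ee_rot: [0.999, 0.035, 0.0, -0.0]
contact_force: [-0.3, 0.7, -1.3]
finger_gap: 0.0435
grip_force: 35.0
time_s: 40.9
position: [0.6104, -0.2432, 0.0099]
ee_rot: [0.999, 0.035, 0.0, -0.0]
contact_force: [0.5, 0.4, 0.1]
finger_gap: 0.0687
grip_force: 0.0
time_s: 42.15
position: [0.4107, -0.2574, 0.1603]
ee_rot: [0.999, 0.034, 0.0, 0.0]
contact_force: [0.1, 0.1, -0.7]
finger_gap: 0.0685
grip_force: 0.0
```

View pics/t9.png

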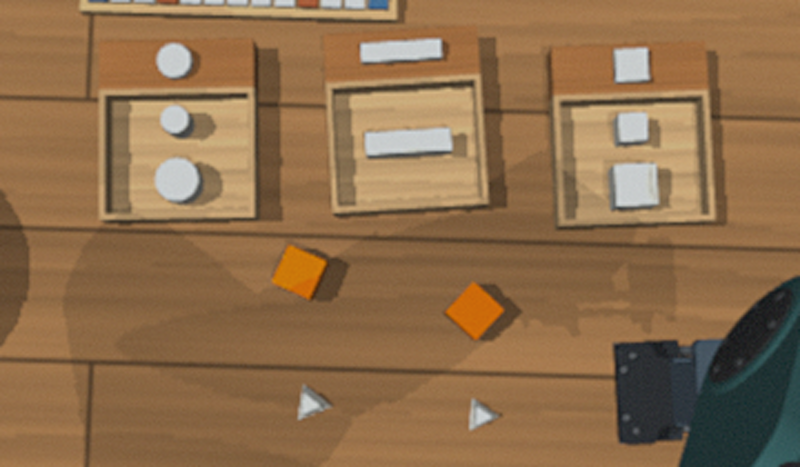

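The top view shows all five blanks flat in the right trays: discs at (176,120) and (178,180), the stick at (408,142), squares at (632,128) and (635,186). The offcuts have not moved and the gripper is clear.

```bash
python3 -c "
from station import bot
print(bot.hand_in())"
```

```text
the job is handed in; nothing more can be done
None
```

All five blanks are flat in their matching trays, the offcuts are where they lay, and the job was handed in at about 42 s of the 128 s allowed; the hand-in returned no verdict.

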